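Hold the round step bin open, then ease its lid shut

TASK

A colleague wants to tip used tubes into the round step bin on the bench: with a fingertip press its pedal right down so that the lid swings wide open, and keep it wide open for a full three seconds. Then let the pedal up slowly, with the finger still on it, so that the lid comes down softly without slamming, and take the hand away with the lid fully shut. Work by the pedal alone and never touch the lid, leave the box-shaped bin shut, and do not pick up or disturb anything else on the bench.

Things in the scene. Friction and masses are not known exactly. Their poses are not given: they have to be found in the camera images.
- round_bin: The round bench step bin, the one to use: steel can 166 mm across, black foot ring (170 mm across, 34 mm high), domed steel lid; 240 mm high when shut. Fixed. Origin: centre of its underside. Its -x axis points to the front, where the pedal sticks out; z up. The lid is hinged at the back (+x, 92 mm from the axis, 215 mm up); open, it stands up at the back, well clear of the pedal.
- round_pad (a point): Middle of the top face of the round bin's pedal plate, moving with it. Steel with three black ribs, 50 mm wide (bin's y), 36 mm deep (bin's x), 8 mm thick; 132 mm in front of the bin's axis, 29 mm of gap to the foot ring. Top face 45 mm above the bench when up, 19 mm when right down: it dips 26 mm, nearly straight, tilting from 0.1 rad one way to 0.1 rad the other.
- round_pedal (a joint): Pedal angle of the round bin, rad: 0 up (lid shut), 0.2 right down on its stop. Pivot under the bin's axis, 28 mm above the bench. Linked to the lid, which turns 6.5 times as far; only the lid's weight brings it back up. Pressing takes about 6 to 11 N at the plate, less as the lid rises; it is sluggish (like 5 kg at the plate), so push slowly.
- round_hinge (a joint): Lid angle of the round bin, rad: 0 shut, 1.3 wide open (75 degrees). Let go, the lid falls shut in under half a second with a bang. A soft closing stays below about 2 rad/s (40 mm/s at the pedal plate) over the last third of the way.
- round_lid: The round bin's domed steel lid, 172 mm across, 25 mm high. Origin: centre of its underside (215 mm up, on the bin's axis, when shut); the hinge line is 92 mm from it along its own +x. Not to be touched.
- box_bin: The box-shaped step bin, not to be used: steel, 168 mm deep (x) by 186 mm wide (y), 223 mm high with its flat lid shut. Fixed. Origin: centre of its underside; -x points to its own pedal (same size and place as the round bin's).
- box_hinge (a joint): Lid angle of the box-shaped bin, rad: 0 shut, 1.3 wide open. It must stay shut.
- reagent: Amber reagent bottle with black cap, 58 mm across, 135 mm high, standing between the bins. Origin: centre of its underside.
- dishes: Stack of three small clear Petri dishes, 61 mm across, 45 mm high, between the two pedals. Origin: centre of its underside.
- tape: Roll of paper tape lying flat, 60 mm across, 24 mm high, near the pedals on the robot's side. Origin: centre of its underside.
- tube_rack: White rack with capped tubes, 75 x 200 mm, 88 mm high, to the left of the bins. Origin: centre of its underside; its length is along its y.
- wash_bottle: White wash bottle, 66 mm across, 180 mm high with its bent spout, to the left of the bins. Origin: centre of its underside.
- beaker: Empty glass beaker, 68 mm across, 90 mm high, to the right of the bins. Origin: centre of its underside.
- pipette: Pipette lying on the bench, 240 mm long, 34 mm at the widest, 26 mm high, to the right of the bins. Its length is along its x.

How it is judged (in metres and radians):
On the way, in this order (a step that is already met when the one before it is completed fails the run):
1. the pedal is pressed until the lid of the round bin stands wide open (over 1.1 of 1.3 rad), and it is kept so for at least 2.7 s (value of joint round_hinge above 1.1 rad), for 2.7 s.
2. the lid is let down, with a finger still on the pedal while it is between 0.15 and 0.9 rad (value of joint round_hinge between 0.15 and 0.9 rad and contact force between the fingers and round_bin above 0.2 N), for 0.1 s.
3. the lid is shut (value of joint round_hinge below 0.04 rad), for 0.2 s.
At the end, for the whole second after the job is handed in: Both lids shut (within 0.04 rad) and at rest, and the seven loose things within 30 mm of where they stood (value of joint each of round_hinge, box_hinge below 0.04 rad and velocity of joint round_hinge below 0.1 rad/s and distance of each of reagent, dishes, tape, tube_rack, wash_bottle, beaker, pipette from where it was at the start of the episode below 0.03 m); the robot touches nothing.
It fails at once if the lid slams: it comes down faster than 2.2 rad/s over the last 0.45 rad before it is shut (velocity of joint round_hinge below -2.2 rad/s and value of joint round_hinge below 0.45 rad).
It fails at once if the robot touches the lid of the round bin (contact force between any of the fingers, the arm and round_lid above 0.5 N).
It fails at once if the box-shaped bin is opened (value of joint box_hinge above 0.15 rad).
It fails at once if a loose thing is lifted, carried or pushed 30 mm or more, or tipped over (distance of any of reagent, dishes, tape, tube_rack, wash_bottle, beaker, pipette from where it was at the start of the episode above 0.03 m or angle between any of reagent, dishes, tape, tube_rack, wash_bottle, beaker, pipette's own z axis and vertical above 0.5 rad).
It also fails if it takes over 58 s, if anything falls off the work surface, if the arm or the gripper's body presses on something with over 40 N, if the wrist force passes 120 N, or if a joint passes its speed limit or range.

ROBOT

A 6-joint arm with a two-finger parallel gripper is mounted at the origin on the work surface. World frame = base frame: x ahead of the robot, y to its left, z up, the work surface at z = 0. Lengths are in mm, angles in rad, forces in N, time in s.
With the tool pointing down it reaches from about 275 to 825 mm from the base axis. Payload 5.2 kg.
Tool frame: the origin (TCP) lies at the very end of the fingers, on their centre line; the grasp point (between the pads) lies 19 mm behind it; z points along the fingers, y is the line along which they close (so a half turn about z gives the same grasp; the last joint's range is limited). The gripper opens to 93 mm and grips with 3 to 60 N. Pads are 15 mm wide; open, the fingers measure 128 mm over their backs; the gripper's body (75 mm by 188 mm) begins 65 mm behind the grasp point.
Start: joints at [-1.409, 0.259, 1.535, -0, 1.348, -0.203], TCP at [196.24, -513.804, 218.653] pointing down, gripper open.
Joint ranges: [-3.14, 3.14], [-0.91, 2.08], [0.19, 2.58], [-1.22, 4.36], [0.22, 2.71], [-3.12, 3.12]. Speed limits (rad/s): [2.57, 2.57, 3.14, 3.14, 3.14, 3.14].

INTERFACE

Orientations are given as [roll, pitch, yaw] about the fixed x, y, z axes, in that order (R = Rz(yaw) Ry(pitch) Rx(roll)).
In Python, from bench import robot gives the robot as it stands. The module is installed in compiled form; this text tells all that it offers. Calls block until the motion is done:
- robot.move_ptp(position, orientation): joint-space move of the TCP to a pose.
- robot.move_linear(position, ori=None, speed=150, f_stop=None): straight line of the TCP; ori=None keeps the orientation; speed is the mean speed in mm/s. With f_stop (N) it stops when the force on the tool has changed by that much, and returns True; else False.
- robot.move_j(angles): joint-space move.
- robot.move_gripper(opening): opening from 0.0 (shut) to 1.0 (fully open); the grip force is fixed at half the most; returns when the fingers have stopped.
- robot.sleep(seconds).
- robot.inverse_kinematics(position, orientation): joint angles nearest the present ones, or None.
- robot.get_image(name): name is "side" or "top" or "wrist"; returns a dict with "img" (480x640x3 uint8, blue, green, red), "fovy" (degrees; the focal length in pixels is half the picture's height over the tangent of half this angle, whatever the lens; pixels are square), "cx", "cy" (the principal point, pixels), "k1" (the pictures are not rectified: a ray, as slopes to the right and down, at radius r is drawn at 1 + k1 r^2 times it, then the intrinsics apply), "eye" and "orientation" of the camera in the world. Camera axes: x right, y down, z forward; pixel columns grow to the right and rows downward; lengths in mm; the calibration is good to about 2 mm. A picture is of the moment at which its call begins. There is no depth.
A pose or a line that the arm cannot do raises robot.MotionError and nothing moves.
- robot.hand_in(): hands the job in; it is judged then, once.
Readings, each from a call of its own:
- robot.current_t(): time.
- robot.current_qpos(): joint angles.
- robot.current_joint_vel(): joint speeds.
- robot.current_joint_efforts(): joint torques, N m.
- robot.current_tcp_pos(): TCP position.
- robot.current_eef_rot(): TCP orientation.
- robot.current_contact_force(): force on the tool from outside, world axes, zero at the start.
- robot.current_ft_torque(): the same for the moment, N m.
- robot.current_gripper_width(): opening from 0.0 (shut) to 1.0 (fully open).
- robot.current_finger_force(): force on a finger pad.
Only numpy, scipy, OpenCV 4.12 (cv2) and the standard library are available. Lean on these libraries where they do the work, as an engineer would, in place of code of your own. Each camera call takes 0.05 s, during which the arm holds its last target. There are 200 camera calls.

## Working session

There is one attempt and no reset: what is moved stays moved. The work goes in short steps, each a Python script; the robot and the scene stay as the last script left them, time stands still between calls to the robot, and variables do not carry over. Pictures are saved under pics/ and viewed, at most 10 in all, crops included, and the job is handed in when it is done.

```bash
mkdir -p pics
python3 - <<'E'
from bench import robot
import cv2
for n in("side","top"):
    d=robot.get_image(n); cv2.imwrite(f"pics/{n}0.png",d["img"]); print(n,{k:v for k,v in d.items() if k!="img"})
E
```

```text
side {'fovy': 47.459501547666925, 'cx': 320.075105172423, 'cy': 245.47573902587973, 'k1': -0.01875110185084123, 'eye': array([ 669.4321849 , -525.83804661, 1786.69098593]), 'orientation': array([-2.81631867e+00,  2.86482002e-04,  1.81914153e-01])}
top {'fovy': 54.15679089491681, 'cx': 317.9051628123247, 'cy': 241.01902669849176, 'k1': -0.0742749485527717, 'eye': array([ 454.84518723,   -1.54679546, 1482.00187288]), 'orientation': array([-3.06542241, -0.01328193, -1.59613819])}
```

View pics/top0.png

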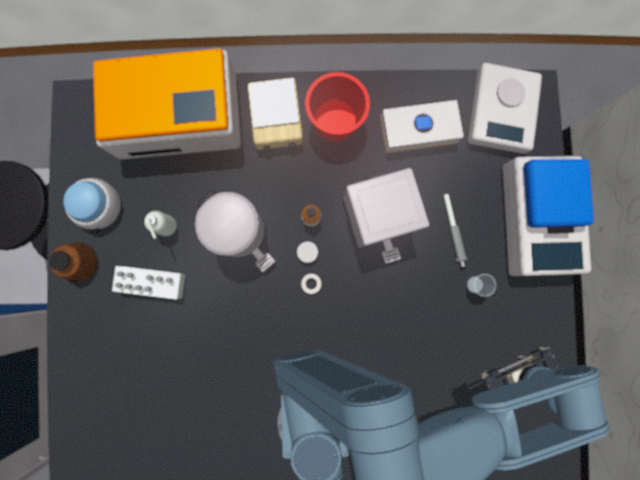

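View pics/side0.png

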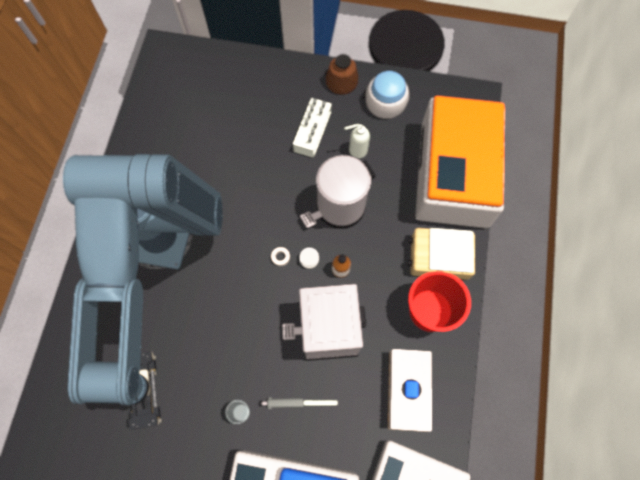

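The top view shows the round lid near (228,223) and its pedal near (264,262). The side view shows the lid near (343,180) and the pedal near (308,220). I'll zoom in on the pedal and set up the projection code.

```bash
cat > h.py <<'E'
import numpy as np, cv2
from scipy.spatial.transform import Rotation as R
from scipy.optimize import least_squares
def cam(d):
    f=240/np.tan(np.radians(d["fovy"]/2)); return f,R.from_euler("xyz",d["orientation"]).as_matrix(),np.array(d["eye"])
def proj(d,P):
    f,M,e=cam(d); q=(np.atleast_2d(P)-e)@M; s=q[:,:2]/q[:,2:]
    s=s*(1+d["k1"]*(s**2).sum(1,keepdims=True)); return s*f+[d["cx"],d["cy"]]
def at_z(d,uv,z):
    f,M,e=cam(d); t=(np.array(uv,float)-[d["cx"],d["cy"]])/f; s=t.copy()
    for _ in range(20): s=t/(1+d["k1"]*(s@s))
    r=M@np.r_[s,1]; return e+r*(z-e[2])/r[2]
E
python3 - <<'E'
from h import *
from bench import robot
T,S=robot.get_image("top"),robot.get_image("side")
print("pad",at_z(T,(264,262),45),at_z(S,(308,220),45))
print("lid",at_z(T,(229,223),225),at_z(S,(343,181),225))
print("tape",at_z(T,(311,284),24),at_z(S,(281,256),24),"dish",at_z(T,(307,252),45),at_z(S,(309,258),45))
a=cv2.resize(T["img"][180:300,180:330],None,fx=4,fy=4,interpolation=cv2.INTER_CUBIC)[:, :400]
b=cv2.resize(S["img"][150:270,270:370],None,fx=4,fy=4,interpolation=cv2.INTER_CUBIC)
cv2.imwrite("pics/crop.png",np.hstack([a,b]))
E
```

```text
pad [503.67702114 143.06560858  45.        ] [505.4131047  134.75010922  45.        ]
lid [604.83337648 217.5857813  225.        ] [605.90239399 215.56799717 225.        ]
tape [432.7541947    1.02026148  24.        ] [438.0766993   -2.17012279  24.        ] dish [531.08387658  10.85570632  45.        ] [534.27312163   1.65026762  45.        ]
```

View pics/crop.png

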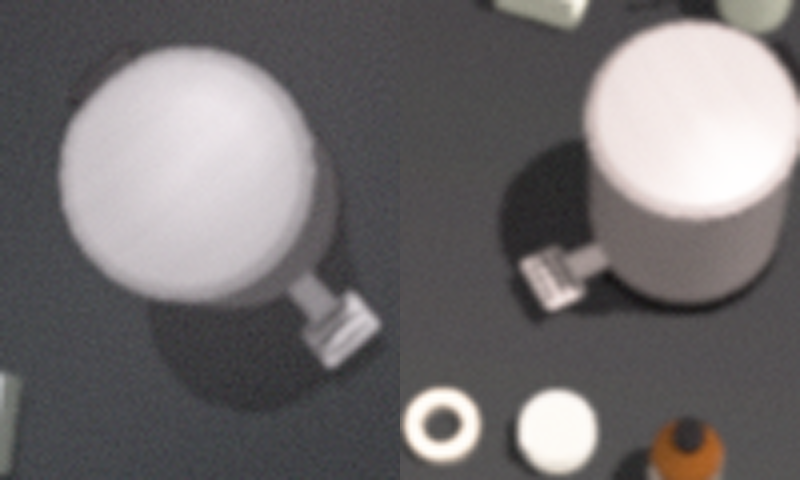

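```bash
cat >> h.py <<'E'
def ori(yaw,tilt=0.35,s=1):
    u=np.array([np.cos(yaw),np.sin(yaw),0]); z=np.sin(tilt)*u-np.cos(tilt)*np.array([0,0,1])
    y=s*np.array([-u[1],u[0],0]); return R.from_matrix(np.c_[np.cross(y,z),y,z]).as_euler("xyz"),u
E
python3 - <<'E'
from h import *
from bench import robot
T,S=robot.get_image("top"),robot.get_image("side")
def pts(p):
    u=np.array([np.cos(p[2]),np.sin(p[2]),0]); o=np.r_[p[:2],0]
    return np.array([o-132*u+[0,0,45], o+[0,0,222]])
def res(p): return np.r_[proj(T,pts(p))-[(265.5,262.2),(227,223)],proj(S,pts(p))-[(308,219.5),(343,180)]].ravel()
s=least_squares(res,[605,216,.65]); print(s.x,s.fun.round(1))
x,y,yaw=s.x; pad=pts(s.x)[0]; print(pad)
np.save("fit.npy",np.r_[pad,yaw])
robot.move_gripper(0.0)
p=np.array(robot.current_tcp_pos()); robot.move_linear([p[0],p[1],380])
for sg in(1,-1):
    o,u=ori(yaw,s=sg)
    q=robot.inverse_kinematics((pad-3*u+[0,0,250]).tolist(),o.tolist()); print(sg,q)
    q2=robot.inverse_kinematics((pad-3*u+[0,0,-30]).tolist(),o.tolist()); print(q2)
E
```

```text
[605.22657281 222.32661356   0.69561947] [ 0.2 -0.3  0.4  0.  -0.3 -0.4  0.1 -0.5]
[503.89586779 137.73294819  45.        ]
1 [-0.13905404 -0.03875797  1.74240223  0.27501102  1.2104197  -2.47344531]
[-0.13905404  0.32624188  2.13208008  0.54995496  0.50774012 -2.8660764 ]
-1 [-0.13905404 -0.03875797  1.74240223  0.27501102  1.2104197   0.66814734]
[-0.13905404  0.32624188  2.13208008  0.54995496  0.50774012  0.27551625]
```

Run:
```python
from h import *
from bench import robot
f=np.load("fit.npy"); pad,yaw=f[:3],f[3]; o,u=ori(yaw,s=-1)
robot.move_ptp((pad-3*u+[0,0,250]).tolist(),o.tolist())
robot.move_linear((pad-3*u+[0,0,60]).tolist())
print(robot.current_tcp_pos(),robot.current_t(),robot.current_contact_force())
W=robot.get_image("wrist"); S=robot.get_image("side")
v=np.array([-u[1],u[0],0]); I=W["img"].copy()
for a,b in((-18,-25),(-18,25),(18,25),(18,-25),(0,0)):
    c=proj(W,pad+a*u+b*v)[0]; print(c.round()); cv2.circle(I,tuple(int(k) for k in c),2,(0,0,255),-1)
b=cv2.resize(S["img"][120:280,250:400],(450,480))
cv2.imwrite("pics/hover.png",cv2.resize(np.hstack([I,b]),(800,352)))
```

```text
[502.20060988 135.7224321  105.73205773] 6.9333 [-0.32474278  0.49056541  0.36754332]
[361. 325.]
[277. 325.]
[277. 264.]
[361. 264.]
[319. 295.]
```

View pics/hover.png

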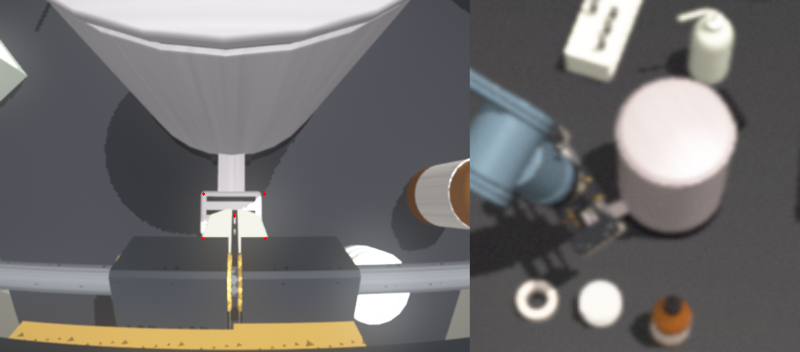

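The wrist view shows the pedal plate within about 2 mm of the predicted corners (red dots, centre at (319,295) in the full image), and the fingertips are above it. Next I'll press until contact, then push right down.

Run:
```python
from h import *
from bench import robot
f=np.load("fit.npy"); pad,yaw=f[:3],f[3]; o,u=ori(yaw,s=-1)
p=pad-3*u
r=robot.move_linear([*p[:2],56],speed=60)
r=robot.move_linear([*p[:2],38],speed=8,f_stop=2.5)
z=robot.current_tcp_pos()[2]; print(r,z,robot.current_contact_force(),robot.current_t())
if r:
    np.save("z.npy",z)
    r=robot.move_linear([*p[:2],z-27],speed=10,f_stop=20)
    print(r,robot.current_tcp_pos(),robot.current_contact_force(),robot.current_t())
    S=robot.get_image("side");W=robot.get_image("wrist")
    b=cv2.resize(S["img"][120:280,250:400],(450,480))
    cv2.imwrite("pics/open.png",cv2.resize(np.hstack([W["img"],b]),(800,352)))
```

```text
True 49.3879759059708 [-0.11273197 -0.44829951  5.19663979] 9.0583
False [501.54738574 135.8768347   22.4002659 ] [-1.22550982 -1.04429402  1.55364029] 11.8667
```

View pics/open.png

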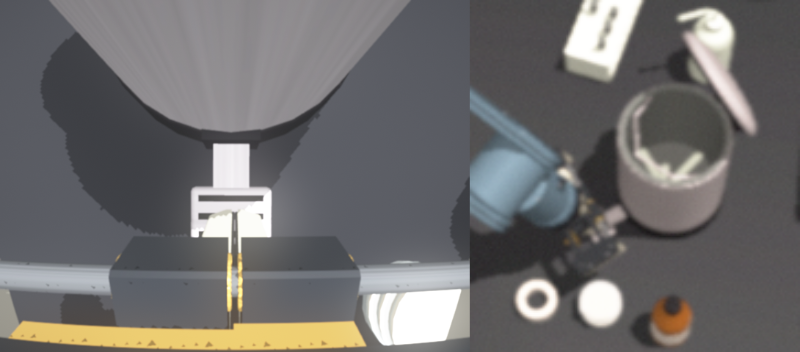

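The lid stands wide open in the side crop, about (720,80). I'll seat the pedal on its stop, hold, then let it up slowly.

Run:
```python
from h import *
from bench import robot
f=np.load("fit.npy"); z=float(np.load("z.npy")); pad,yaw=f[:3],f[3]; o,u=ori(yaw,s=-1); p=pad-3*u
r=robot.move_linear([*p[:2],z-30],speed=8,f_stop=12)
print(r,robot.current_tcp_pos(),robot.current_contact_force(),robot.current_t())
robot.sleep(3.4); print(robot.current_contact_force())
c=robot.current_tcp_pos()[2]
for k in range(1,7):
    robot.move_linear([*p[:2],c+(z+3-c)*k/6],speed=6)
    print(robot.current_tcp_pos()[2].round(1),robot.current_contact_force().round(1))
robot.sleep(.5)
S=robot.get_image("side")
robot.move_linear((p-10*u+[0,0,40]).tolist(),speed=60)
robot.move_linear((p-40*u+[0,0,180]).tolist(),speed=120)
robot.sleep(.5); print(robot.current_t())
S2=robot.get_image("side")
cv2.imwrite("pics/end.png",np.hstack([cv2.resize(i["img"][120:280,250:380],(390,480)) for i in(S,S2)]))
```

```text
True [501.67886247 135.9837581   20.05481375] [-3.41191939 -1.71745184 10.4239536 ] 12.3833
[-3.79787485 -1.04472924  9.4761475 ]
25.4 [-2.1 -0.9  2.8]
30.8 [-3.  -1.7  3.4]
36.5 [-4.7 -0.8  6.5]
42.2 [-3.4 -0.   8. ]
47.9 [-2.5  1.1  7.5]
52.3 [ 0.3  0.2 -0.6]
25.3167
```

View pics/end.png

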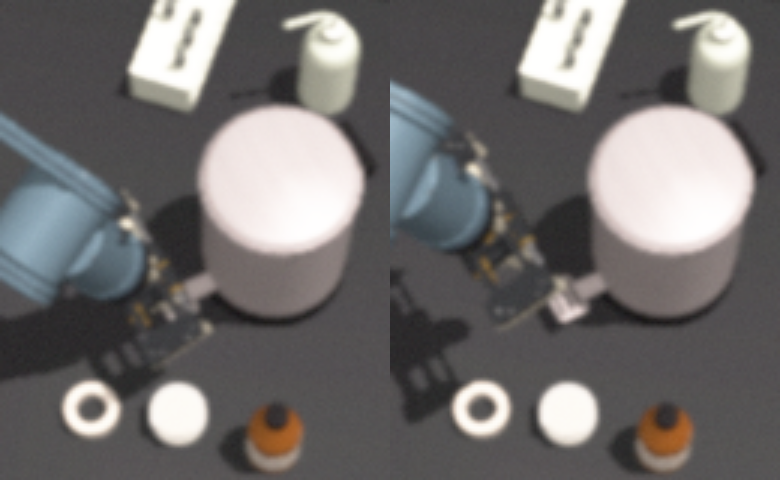

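The lid is shut, around (670,180) in the right crop, the pedal is up and free, and nothing nearby has moved. I'm handing in.

```bash
python3 -c "
from bench import robot
print(robot.hand_in())"
```

```text
the job is handed in; nothing more can be done
None
```

I pressed the round bin's pedal to its stop, held the lid wide open for over 3 s, let it down slowly with the finger on the pedal, and handed in with the lid shut and the hand clear; no verdict was returned.

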